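Load a sleeve rack past a sprung drop gate into a gauging bay

TASK

The rack with two turned sleeves waits in the loading slide in front of its sprung drop gate: press the long bar beside the slide down with one fingertip and keep it down, so that the gate is held up clear of the sleeves, while the other fingertip pushes the rack by its upright end plate past the gate until it is fully home against the stop buttons under the gauging bridge. Then let the bar up, so that the gate drops shut in the gap behind the sleeves and locks the rack in, and move the hand clear. Never lift or pinch the rack, touch the sleeves, ram the shut gate or let it come down on the sleeves, and leave the tools lying round about as they are.

Things in the scene. Friction and masses are not known exactly. Their poses are not given: they have to be found in the camera images.
- slide: Fixed loading slide, a 176x124 mm dark base 6 mm thick with two low aluminium rails (lane 89 mm wide, rail tops z 24 mm). Origin: on the surface plate, mid-lane, right below the shut gate. +x = feed direction, +y = left, z up. Entry at x -112 mm; steel stop buttons' faces at x +55; aluminium gauging bridge x +21 to +47, from z 67 up, probe tops z 95, probe tips z 61.
- rack: Loose grey rack, 72x86 mm, 0.28 kg plus sleeves, in the lane on the 6 mm slide base, axes parallel to slide. Origin: underside, mid pocket block. Block x -23 to +23, 22 high, leads (+x); gap x -23 to -41 for the gate; upright aluminium end plate x -41 to -49, 60 wide in y, top z 60 above the underside: push its rear face (x -49). Starts 35 to 57 mm short of slide origin; home at slide x +32.
- tongue_tip (a point): Middle of the gate tongue's lower end. The steel gate and its press bar are one piece on an axle parallel to slide x at slide y +59.5, z +40 mm. Shut, an 8 mm thick arm crosses above the lane at slide x 0 and a 20 mm wide tongue hangs mid-lane to 18 mm above the surface plate. A spring shuts it; pressing the bar takes about 2 N shut, 5 N open.
- gate (a joint): Gate angle, rad: 0 = shut, grows to 1.1 (hard stop) as the bar goes down and the tongue up. The sleeves (tops 55 mm above the surface plate) pass clear under it from 0.8 on; aim at about 0.95.
- bar_mid (a point): Middle of the press bar: a 12 mm thick level steel rod, 130 mm long, parallel to slide x (slide x -137 to -7), on a 28 mm radius about the axle, 30 degrees above level when shut. Centre at slide y +84, z +54 mm when shut; y +85, z +28 mm at 0.95 rad. Nothing stands over it, and nothing to its left is over 25 mm high.
- sleeve_1: Turned aluminium sleeve, flanged foot 38 mm across, 37 mm high, standing loosely in the left (+y) pocket of the rack, 10 mm deep. Origin: centre of its underside.
- sleeve_2: The same sleeve in the right (-y) pocket of the rack. Origin: centre of its underside.
- ring_gauge: Bystander: steel ring 54 mm across, 20 mm high, right of the slide. Origin: underside.
- v_block: Bystander: steel V-block 45x40x36 mm, right of the slide's far end. Origin: underside.
- plug_gauge: Bystander: round steel plug gauge 113 mm long, 22 mm thick, lying left of the slide. Origin: underside.
- hex_key: Bystander: black hex key, 81x28x5 mm, lying before the slide. Origin: underside.
- gauge_block: Bystander: steel gauge block 30x9x25 mm, standing before the slide. Origin: underside.

How it is judged:
By the outcome, as a careful person would: the job done as asked, in the order asked, and still so for the second after the job is handed in, with the robot touching nothing.
It also fails if it takes over 34 s, if anything falls off the work surface, if the arm or the gripper's body presses on something with over 40 N, if the wrist force passes 120 N, or if a joint passes its speed limit or range.

ROBOT

A 6-joint arm with a two-finger parallel gripper is mounted at the origin on the work surface; the furniture and walls round the work are solid. World frame = base frame: x ahead of the robot, y to its left, z up, the work surface at z = 0. Lengths are in m, angles in degrees, forces in N, time in s.
With the tool pointing down it reaches from about 0.4 to 0.825 m from the base axis. Payload 7 kg.
Tool frame: the origin (TCP) lies on the centre line of the jaws, within the pads' length; the fingertips stand 8 mm ahead of it and the grasp point (between the pads) lies 11 mm behind it; z points along the fingers, y is the line along which they close (so a half turn about z gives the same grasp; the last joint's range is limited). The gripper opens to 88 mm and grips with 3 to 60 N. Pads are 19 mm wide; open, the fingers measure 130 mm over their backs; the gripper's body (78 mm by 193 mm) begins 47 mm behind the grasp point.
Start: joints at [88.47, 20.546, 0.682, 0, -70.136, -16.507], TCP at [0.209, 0.642, 0.235] pointing down, gripper open.
Joint ranges: [-176.03, 176.03], [-82.01, 121.73], [-58.28, 71.71], [-173.87, 95.51], [-174.79, -0.11], [-173.66, 173.66]. Speed limits (degrees/s): [136.94, 136.94, 172.46, 180, 180, 180].

INTERFACE

Orientations are given as [roll, pitch, yaw] about the fixed x, y, z axes, in that order (R = Rz(yaw) Ry(pitch) Rx(roll)).
In Python, from plant import ctrl, vision gives the robot as it stands. The module is installed in compiled form; this text tells all that it offers.
- The arm moves only by the tool move_arm, never from a script. Its argument "moves" is one flat list of numbers, 7 for each row, row after row: the finger opening in cm, from 0 to 8.76, then the shift along the tool's x, y, z in cm, then the turn, a rotation vector about the tool's x, y, z in rad. A call has 1 to 8 rows; each row shifts and turns the commanded pose from where the row before left it, along the tool's axes as they then stand; what a row does not reach is not made up. A row lasts 1/10 s, in which the tool goes at most 50 mm and 8.59 degrees, less where a joint would pass 70% of its speed; a pose out of reach is approached as far as the arm can. A call with a gripper value outside its range is refused whole. The fingers move at their own pace and stop on an object; the grip force is fixed at half the most. Time passes only in rows, so rows that do not move let the fingers close. It gives the time, the measured TCP pose, the force, the opening and the grip force at its end, in the units of the state.
- ctrl.get_obs(): the state, without advancing time (a new reading comes with each control period).
- vision.snapshot(name): name is "scene" or "top" or "wrist"; returns (picture, depth): 384x512x3 uint8, red, green, blue; 384x512 float32, m along the optical axis (not along the pixel's ray), 0 where there is no reading.
- vision.camera_model(name): a dict with "vertical_fov" (degrees; the focal length in pixels is half the picture's height over the tangent of half this angle, whatever the lens; pixels are square), "cx", "cy" (the principal point, pixels), "cam_to_world" (4x4, takes a point from camera to world coordinates). Camera axes: x right, y down, z forward; pixel columns grow to the right and rows downward; lengths in m; the calibration is good to about 2 mm. The wrist camera is an equidistant fisheye: a pixel r from the principal point sees the ray r / f radians off the axis. A picture is of the moment at which its call begins: read the wrist's pose just before it. camera_model takes no time and is no camera call; for the wrist camera it gives the pose at the moment of the call.
- ctrl.close_job(): hands the job in; it is judged then, once.
The state is a dict: "clock": time; "joint_pos": joint angles; "qvel": joint speeds; "tau": joint torques, N m; "tool_pos": TCP position; "orientation": TCP orientation; "force": force on the tool from outside, world axes, zero at the start; "moment": the same for the moment, N m; "opening": finger opening in m; "gripper_force": force on a finger pad.
Only numpy, scipy, OpenCV 4.12 (cv2) and the standard library are available. Lean on these libraries where they do the work, as an engineer would, in place of code of your own. Each camera call takes 0.05 s, during which the arm holds its last target. There are 200 camera calls.

## Working session

There is one attempt and no reset: what is moved stays moved. The work goes in short steps, Python scripts to look and compute and a tool call to move; the robot and the scene stay as the last step left them, time stands still between calls to the robot, and variables do not carry over. Pictures are saved under pics/ and viewed, at most 10 in all, crops included, and the job is handed in when it is done.

Besides the shell and the picture viewer there is one more tool, called after "Emit:" as a command line: name --argument value ..., lists and objects as JSON in quotes. move_arm: Moves the arm, as the interface text tells. Its arguments: {"type":"object","properties":{"moves":{"type":"array"}},"required":["moves"]}

```bash
mkdir -p pics
python3 - <<'E'
from plant import ctrl, vision
import cv2,numpy as np
o=ctrl.get_obs(); print(o)
for n in ["scene","top"]:
    p,d=vision.snapshot(n); m=vision.camera_model(n); print(n,m)
    np.savez(f"pics/{n}0.npz",p=p,d=d,**m)
    cv2.imwrite(f"pics/{n}0.png",cv2.resize(p[:,:,::-1],(800,600),interpolation=cv2.INTER_CUBIC))
E
```

```text
{'clock': 0.0, 'joint_pos': array([ 8.84691604e+01,  2.05914158e+01,  6.34864873e-01, -2.01012698e-02,
       -7.01356721e+01, -1.65075219e+01]), 'qvel': array([-0.08415244, -0.02719687, -0.13519947, -0.08505307,  0.11206096,
       -0.0394014 ]), 'tau': array([ 1.23243894e-04, -5.82721746e+01,  2.93056011e+01,  6.99725524e+00,
        6.95747993e-03, -1.54233867e-04]), 'tool_pos': array([0.20888679, 0.6413751 , 0.23363124]), 'orientation': array([ 1.79906208e+02, -8.08922085e-03, -1.80452004e+01]), 'force': array([ 0.27449932, -0.22917048,  0.55664283]), 'moment': array([-0.03564373,  0.04366558,  0.02150845]), 'gripper_force': 0.0, 'opening': 0.08757978172003945}
scene {'vertical_fov': 45.379434925664455, 'cx': 259.36285004051115, 'cy': 193.14575625284394, 'cam_to_world': array([[-0.67693825, -0.44227997,  0.58833921, -0.05423884],
       [-0.73568235,  0.38166008, -0.5595597 ,  0.72009551],
       [ 0.02293645, -0.81161814, -0.58373788,  0.56755845],
       [ 0.        ,  0.        ,  0.        ,  1.        ]])}
top {'vertical_fov': 50.245690253174864, 'cx': 260.76294942299336, 'cy': 183.76173610049852, 'cam_to_world': array([[ 0.02920868, -0.98601784,  0.16405997,  0.29672152],
       [-0.99953935, -0.02745824,  0.01292764,  0.26528599],
       [-0.00824208, -0.164362  , -0.98636565,  0.88732473],
       [ 0.        ,  0.        ,  0.        ,  1.        ]])}
```

View pics/top0.png

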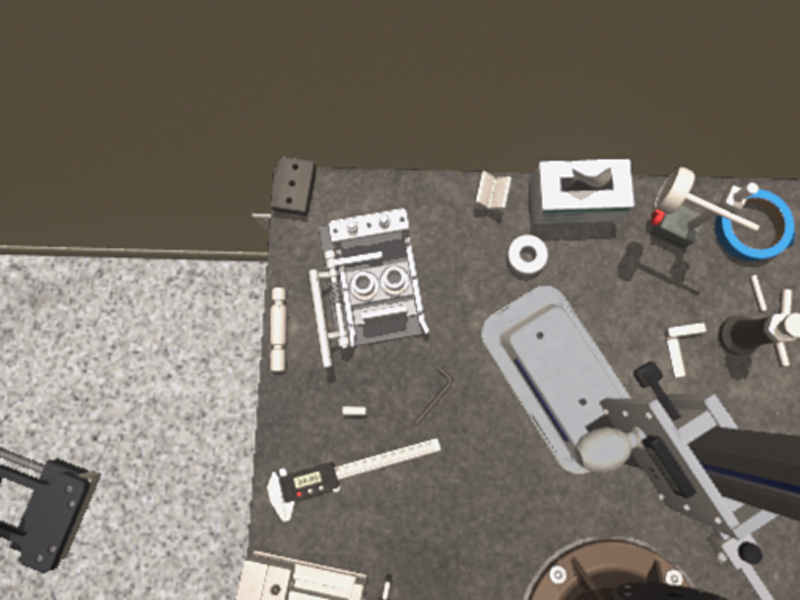

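View pics/scene0.png

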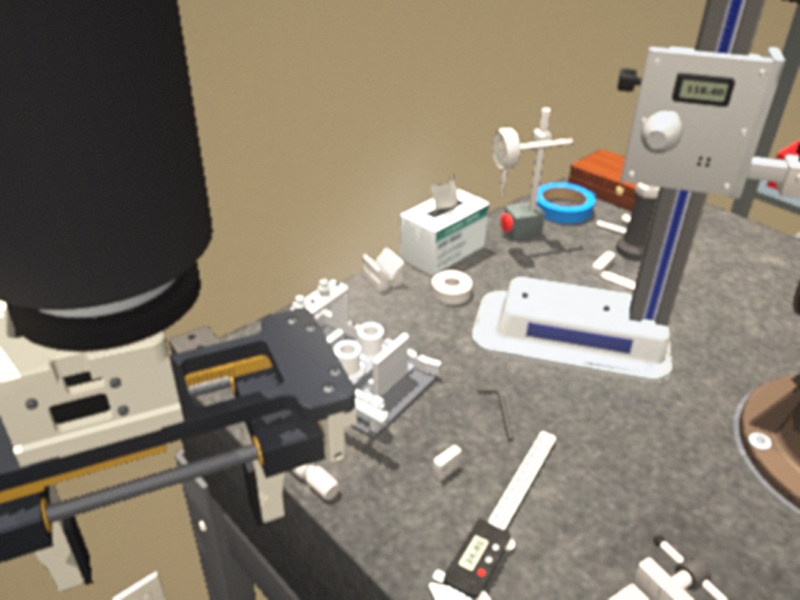

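The top view shows the slide at about (370,285) in the 800-wide picture. Feed direction is up and slightly left, the bar is on the left at (320,318) and the end plate at (385,315). I'll enlarge it.

```bash
cat > h.py <<'E'
import numpy as np
def load(n):
    z=np.load(f"pics/{n}.npz"); return z
def ray(z,u,v):
    f=z['p'].shape[0]/2/np.tan(np.radians(float(z['vertical_fov']))/2)
    T=z['cam_to_world']; d=np.array([(u-z['cx'])/f,(v-z['cy'])/f,1]); return T[:3,3],T[:3,:3]@d
def atz(z,u,v,h):
    o,d=ray(z,u,v); return o+d*(h-o[2])/d[2]
def cloud(z):
    H,W=z['d'].shape; f=H/2/np.tan(np.radians(float(z['vertical_fov']))/2)
    u,v=np.meshgrid(np.arange(W),np.arange(H)); D=z['d']
    P=np.stack([(u-z['cx'])/f*D,(v-z['cy'])/f*D,D],-1)
    return P@z['cam_to_world'][:3,:3].T+z['cam_to_world'][:3,3]
E
python3 - <<'E'
import cv2,numpy as np
from h import *
z=load("top0"); c=z['p'][125:240,190:285,::-1]
im=cv2.resize(c,None,fx=5.2,fy=5.2,interpolation=cv2.INTER_CUBIC)
for k in range(0,95,10): cv2.putText(im,str(190+k),(int(k*5.2),10),0,.35,(0,255,255)); cv2.line(im,(int(k*5.2),12),(int(k*5.2),18),(0,255,255))
for k in range(5,115,10): cv2.putText(im,str(125+k),(0,int(k*5.2)),0,.35,(0,255,255))
cv2.imwrite("pics/c1.png",im)
P=cloud(z)
cv2.imwrite("pics/z1.png",cv2.resize(np.clip(P[125:240,190:285,2]*2500,0,255).astype('u1'),None,fx=5.2,fy=5.2,interpolation=cv2.INTER_NEAREST))
E
```

```text
(no output)
```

View pics/c1.png

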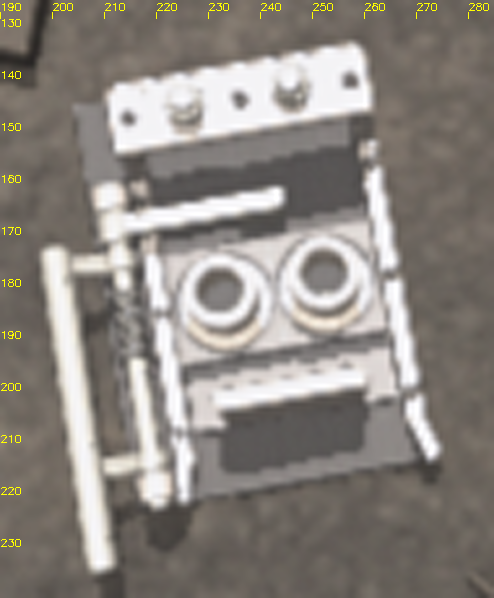

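View pics/z1.png

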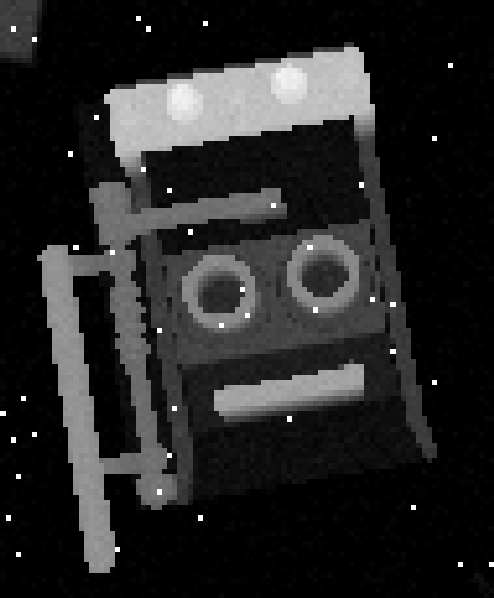

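The crop shows the bar from (200.6,173) to (209.2,234), the plate top from (231,202) to (260,197), the gate arm at (220-244,163-168), and the rails. Now I'll fit poses to the depth data.

Run:
```python
from h import *
import cv2
z=load("top0");P=cloud(z)
def reg(poly,lo,hi):
    m=np.zeros(P.shape[:2],'u1'); q=np.array([[x/5.2+190-.5,y/5.2+125-.5] for x,y in poly])
    cv2.fillPoly(m,[np.round(q).astype(int)],1); p=P[(m>0)&(P[...,2]>lo)&(P[...,2]<hi)]; return p
def box(p,name):
    r=cv2.minAreaRect((p[:,:2]*1000).astype('f4')); print(name,len(p),"rect",np.round(r[0],1),np.round(r[1],1),round(r[2],1),"z",np.round(np.percentile(p[:,2],[5,50,95])*1000,1),"pca",end=' ')
    c=p[:,:2]-p[:,:2].mean(0); v=np.linalg.svd(c,full_matrices=False)[2][0]; print(round(np.degrees(np.arctan2(v[1],v[0])),2))
box(reg([(35,240),(75,240),(120,575),(80,580)],.045,.08),"bar")
box(reg([(205,380),(370,355),(370,400),(210,425)],.05,.08),"plate")
box(reg([(90,80),(360,35),(385,125),(110,160)],.07,.09),"bridge")
box(reg([(130,200),(295,180),(295,220),(130,240)],.035,.08),"arm")
box(reg([(360,130),(380,130),(445,460),(420,465)],.015,.035),"railR")
box(reg([(175,250),(265,250),(265,335),(175,335)],.048,.065),"sl1")
box(reg([(280,230),(368,230),(368,315),(280,315)],.048,.065),"sl2")
box(reg([(170,180),(420,460),(200,500),(150,200)],-.01,.2)[:0] if 0 else reg([(0,0),(30,300),(30,590),(0,590)],-.01,.01),"floor")
```

```text
bar 379 rect [392.7 390.3] [129.9  15.2] 10.4 z [53.7 57.9 60.8] pca -168.59
plate 143 rect [401.8 307.1] [ 9.7 58.6] 10.9 z [53.7 64.8 67.7] pca -78.12
bridge 605 rect [513.1 330.4] [ 26.6 103.1] 11.3 z [73.3 76.6 86.6] pca 101.74
arm 138 rect [478.4 345.9] [15.4 64.2] 13.3 z [38.7 44.7 47.8] pca -78.98
railR 182 rect [445.7 267. ] [134.5   8.3] 12.7 z [20.7 23.6 26.5] pca -168.02
sl1 92 rect [440.6 336.8] [27.2 27.1] 3.9 z [49.6 54.2 56.7] pca -170.4
sl2 89 rect [450.1 295.8] [27.8 27. ] 1.4 z [51.7 54.1 56.7] pca -169.12
floor 518 rect [434.4 426.8] [225.4  12.4] 3.4 z [-3.  -0.5  2.3] pca -175.84
```

```bash
cat >> h.py <<'E'
from scipy.spatial.transform import Rotation as Ro
yaw=np.radians(11.5); O=np.array([.4799,.3230,0.])
u=np.array([np.cos(yaw),np.sin(yaw),0]); n=np.array([-np.sin(yaw),np.cos(yaw),0]); k=np.array([0,0,1.])
def Rt(t):
    t=np.radians(t);s,c=np.sin(t),np.cos(t); return np.stack([u*c+k*s,-n,u*s-k*c],1)
def S(p): d=np.asarray(p)-O; return np.array([d@u,d@n,d[2]])*1000
def W(x,y,z): return O+u*x/1000+n*y/1000+k*z/1000
def tip(o):
    R=Ro.from_euler('xyz',o['orientation'],degrees=True).as_matrix(); return S(o['tool_pos']+R[:,2]*.008),R
def plan(o,x,y,z,t):
    "tool-frame shift (cm, present axes) and rotvec to bring tip centre to slide x,y,z mm with tilt t"
    R=Ro.from_euler('xyz',o['orientation'],degrees=True).as_matrix(); Rg=Rt(t)
    d=W(x,y,z)-Rg[:,2]*.008-o['tool_pos']
    return np.round(R.T@d*100,2),np.round(Ro.from_matrix(R.T@Rg).as_rotvec(),3)
E
python3 - <<'E'
from h import *
from plant import ctrl
for nm in ("top0","scene0"):
    z=load(nm);P=cloud(z).reshape(-1,3);P=P[z['d'].reshape(-1)>0]
    q=P[(P[:,2]>.12)&(P[:,0]>-.2)&(P[:,0]<.7)&(P[:,1]>-.1)&(P[:,1]<.75)]
    i,c=np.unique(np.round(q[:,:2]/.05).astype(int),axis=0,return_counts=True)
    for a,b in zip(i,c):
        if b>8:
            s=q[(np.round(q[:,:2]/.05).astype(int)==a).all(1)]; print(nm,a*.05,b,s[:,2].min().round(2),s[:,2].max().round(2))
o=ctrl.get_obs(); print(plan(o,-110,41,110,20), plan(o,-110,41,130,0))
E
```

```text
top0 [ 0.1  -0.05] 168 0.15 0.25
top0 [0.1 0. ] 324 0.14 0.22
top0 [0.1  0.05] 220 0.15 0.22
top0 [ 0.15 -0.05] 535 0.24 0.29
top0 [0.15 0.  ] 135 0.24 0.27
top0 [0.15 0.55] 547 0.29 0.34
top0 [0.15 0.6 ] 344 0.3 0.34
top0 [ 0.2  -0.05] 27 0.26 0.29
top0 [0.2 0. ] 865 0.23 0.38
top0 [0.2  0.05] 425 0.24 0.37
top0 [0.2  0.55] 1237 0.29 0.34
top0 [0.2 0.6] 602 0.3 0.34
top0 [0.25 0.  ] 216 0.13 0.47
top0 [0.25 0.05] 4277 0.12 0.51
top0 [0.25 0.1 ] 816 0.3 0.33
top0 [0.25 0.55] 29 0.3 0.32
top0 [0.25 0.6 ] 189 0.3 0.33
top0 [0.25 0.65] 25 0.3 0.31
top0 [0.3 0. ] 298 0.27 0.48
top0 [0.3  0.05] 1409 0.24 0.48
top0 [0.3 0.1] 349 0.24 0.37
top0 [0.35 0.05] 37 0.33 0.34
top0 [ 0.5 -0.1] 66 0.15 0.17
top0 [ 0.5  -0.05] 59 0.15 0.18
top0 [0.5 0. ] 25 0.15 0.17
top0 [ 0.55 -0.1 ] 105 0.13 0.2
top0 [ 0.55 -0.05] 384 0.13 0.18
top0 [0.55 0.  ] 64 0.13 0.18
top0 [ 0.65 -0.1 ] 959 0.12 0.35
top0 [ 0.65 -0.05] 2222 0.12 0.35
top0 [0.65 0.  ] 2178 0.12 0.35
top0 [0.65 0.05] 2143 0.12 0.35
top0 [0.65 0.1 ] 2112 0.12 0.35
top0 [0.65 0.15] 2084 0.12 0.35
top0 [0.65 0.2 ] 2045 0.12 0.35
top0 [0.65 0.25] 
[... 1022 characters left out ...]
41
scene0 [0.3 0.1] 710 0.23 0.37
scene0 [ 0.5 -0.1] 46 0.15 0.16
scene0 [ 0.5  -0.05] 71 0.13 0.17
scene0 [0.5 0. ] 41 0.14 0.17
scene0 [ 0.55 -0.1 ] 85 0.12 0.2
scene0 [ 0.55 -0.05] 232 0.12 0.18
scene0 [0.55 0.  ] 82 0.13 0.18
scene0 [ 0.65 -0.1 ] 640 0.12 0.32
scene0 [ 0.65 -0.05] 1370 0.12 0.33
scene0 [0.65 0.  ] 1551 0.12 0.34
scene0 [0.65 0.05] 1742 0.12 0.35
scene0 [0.65 0.1 ] 1969 0.12 0.35
scene0 [0.65 0.15] 2248 0.12 0.36
scene0 [0.65 0.2 ] 2545 0.12 0.37
scene0 [0.65 0.25] 2912 0.12 0.37
scene0 [0.65 0.3 ] 3310 0.12 0.38
scene0 [0.65 0.35] 3323 0.12 0.39
(array([23.8 , 23.86, 11.66]), array([ 0.091,  0.341, -0.51 ])) (array([24.04, 23.73,  9.61]), array([ 0.001,  0.   , -0.516]))
```

Emit:
move_arm --moves '[7, 3, 3, 0.7, 0, 0, 0, 7, 3, 3, 0.7, 0, 0, 0, 7, 3, 3, 0.7, 0, 0, 0, 7, 3, 3, 0.7, 0, 0, 0, 7, 3, 3, 0.7, 0, 0, 0, 7, 3, 3, 0.7, 0, 0, 0, 7, 3, 3, 0.7, 0, 0, 0, 7, 2.8, 2.8, 0.7, 0, 0, 0]'

```text
clock: 0.9
tool_pos: [0.362, 0.3399, 0.1782]
orientation: [180.0, 0.0, -18.0]
force: [0.8, -0.2, 0.3]
opening: 0.0703
gripper_force: 0.0
```

Emit:
move_arm --moves '[7, 0, 0, 0, 0.02, 0.07, -0.1, 7, 0, 0, 0, 0.02, 0.07, -0.1, 7, 0, 0, 0, 0.02, 0.07, -0.1, 7, 0, 0, 0, 0.02, 0.07, -0.1, 7, 0, 0, 0, 0.01, 0.06, -0.11, 7, 0, 0, 0, 0, 0, 0, 7, 0, 0, 0, 0, 0, 0]'

```text
clock: 1.6
tool_pos: [0.3614, 0.3416, 0.1786]
orientation: [179.8, -20.0, 11.3]
force: [-0.5, 0.6, 0.0]
opening: 0.0701
gripper_force: 0.0
```

```bash
cat > q.py <<'E'
from h import *
from plant import ctrl,vision
import cv2,sys
def snap(n,name,crop=None,f=1.56):
    p,d=vision.snapshot(n); m=vision.camera_model(n); np.savez(f"pics/{name}.npz",p=p,d=d,**m)
    if crop: p=p[crop[1]:crop[3],crop[0]:crop[2]]
    cv2.imwrite(f"pics/{name}.png",cv2.resize(p[:,:,::-1],None,fx=f,fy=f,interpolation=cv2.INTER_CUBIC))
E
python3 - <<'E'
from q import *
o=ctrl.get_obs(); print(o['clock'],o['joint_pos'].round(1),o['force'].round(1),o['opening'],tip(o)[0].round(1)); print(plan(o,-110,41,110,20))
snap("scene","s1")
snap("wrist","w1")
E
```

```text
1.6 [ 78.   -2.5 -49.5  30.  -38.9   0.4] [-0.5  0.6  0. ] 0.07013627827245136 [-109.7   41.8  171.1]
(array([-2.12,  0.07,  5.73]), array([ 0.004,  0.001, -0.002]))
```

View pics/s1.png

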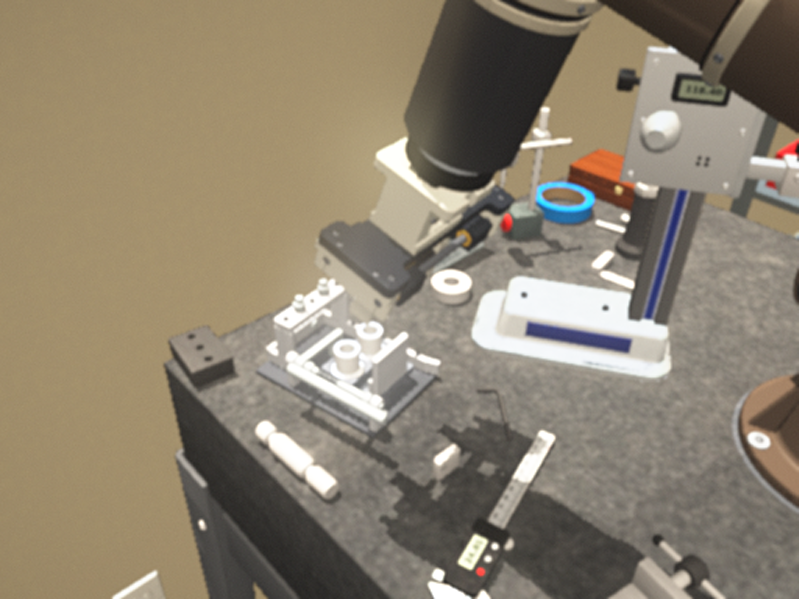

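View pics/w1.png

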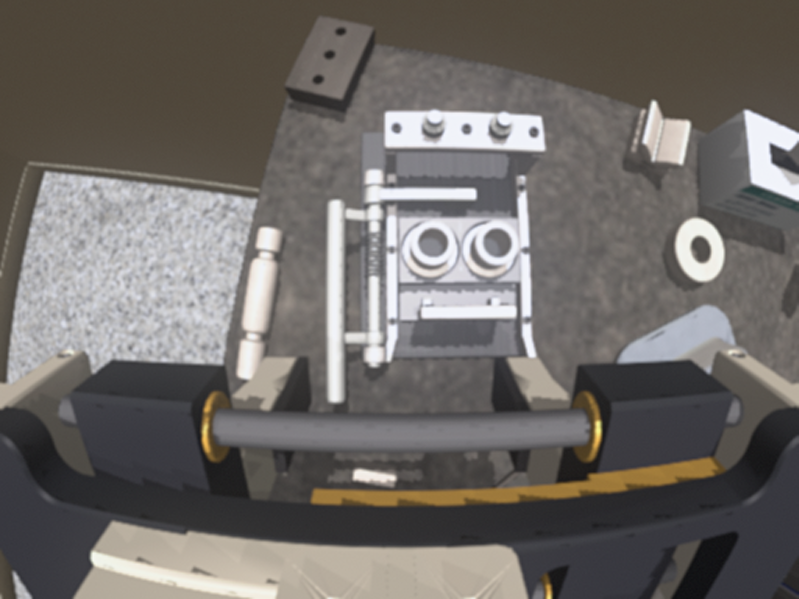

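The scene view shows the hand tilted above and behind the slide, with everything undisturbed. In the wrist view the slide is square to the tool, and the bar (335,300) is in line with the left finger. Going down.

Emit:
move_arm --moves '[7, -0.85, 0, 2.35, 0, 0, 0, 7, -0.85, 0, 2.35, 0, 0, 0, 7, -0.85, 0.05, 2.35, 0, 0, 0, 7, -0.85, 0, 2.35, 0, 0, 0, 7, 0, 0, 0, 0, 0, 0, 7, 0, 0, 0, 0, 0, 0]'

```text
clock: 2.3
tool_pos: [0.3673, 0.348, 0.0896]
orientation: [179.3, -18.9, 11.3]
force: [0.1, 0.6, -0.8]
opening: 0.0699
gripper_force: 0.0
```

Run:
```python
from q import *
o=ctrl.get_obs(); print(o['clock'],o['joint_pos'].round(1),o['force'].round(1),tip(o)[0].round(1)); 
snap("scene","s2",(150,120,330,290),3.5)
```

```text
2.3 [ 71.7   6.1 -58.1  46.2 -23.5 -12.9] [ 0.1  0.6 -0.8] [-102.8   46.9   82. ]
```

View pics/s2.png

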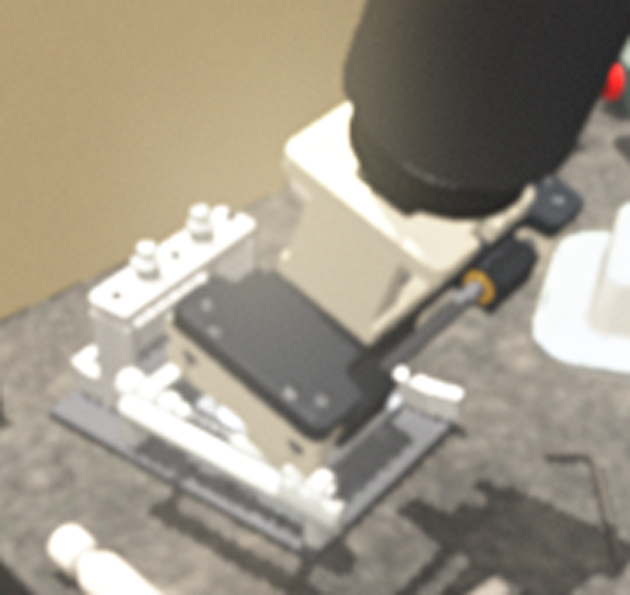

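Joint 3 has reached its limit, so a 20° tilt is too much this close in. I'll start nearly upright and tilt towards the end of the push.

Run:
```python
from q import *
o=ctrl.get_obs()
for t in (0,6): print(plan(o,-110,41,80,t))
```

```text
(array([-0.48,  0.62,  0.06]), array([ 0.012, -0.331, -0.004]))
(array([-0.56,  0.62,  0.03]), array([ 0.012, -0.226, -0.004]))
```

Emit:
move_arm --moves '[7, 0, 0, -0.8, 0, 0, 0, 7, 0, 0, 0, 0, -0.12, 0, 7, 0, 0, 0, 0, -0.12, 0, 7, -0.5, 0.6, 0, 0, 0, 0, 7, 0, 0, 0, 0, 0, 0, 7, 0, 0, 0, 0, 0, 0]'

```text
clock: 2.95
tool_pos: [0.3727, 0.3358, 0.1005]
orientation: [178.5, -11.4, 10.8]
force: [0.3, 0.8, 0.3]
opening: 0.0702
gripper_force: 0.0
```

Run:
```python
from q import *
o=ctrl.get_obs(); print(o['clock'],o['joint_pos'].round(1),o['force'].round(1),tip(o)[0].round(1))
for t in (0,6): print(plan(o,-110,41,62,t))
```

```text
2.95 [ 71.9   7.5 -45.5  19.3 -34.3  13. ] [0.3 0.8 0.3] [-100.9   33.7   92.7]
(array([-1.34, -0.77,  2.82]), array([ 0.027, -0.199, -0.014]))
(array([-1.43, -0.77,  2.81]), array([ 0.028, -0.095, -0.013]))
```

Emit:
move_arm --moves '[7, 0, 0, 0, 0.015, -0.08, -0.007, 7, 0, 0, 0, 0.015, -0.08, -0.007, 7, -0.9, -0.8, 0, 0, 0, 0, 7, 0, 0, 0.8, 0, 0, 0, 7, 0, 0, 0, 0, 0, 0]'

```text
clock: 3.45
tool_pos: [0.3619, 0.341, 0.0906]
orientation: [180.0, -2.1, 11.5]
force: [0.6, -0.6, -0.1]
opening: 0.0701
gripper_force: 0.0
```

Run:
```python
from q import *
o=ctrl.get_obs(); print(o['clock'],o['joint_pos'].round(1),o['force'].round(1),tip(o)[0].round(1),o['orientation'])
for t in (0,2): print(plan(o,-110,41,62,t))
```

```text
3.45 [ 67.4  11.4 -34.8   2.6 -42.7  32.2] [ 0.6 -0.6 -0.1] [-111.7   41.1   82.6] [179.99144153  -2.14950035  11.5311105 ]
(array([0.12, 0.01, 2.06]), array([ 0.   , -0.038,  0.001]))
(array([0.1 , 0.01, 2.06]), array([ 0.   , -0.003,  0.001]))
```

Emit:
move_arm --moves '[7, 0, 0, 1, 0, 0, 0, 7, 0, 0, 1, 0, 0, 0, 7, 0, 0, 0.5, 0, 0, 0, 7, 0, 0, 0.5, 0, 0, 0, 7, 0, 0, 0, 0, 0, 0]'

```text
clock: 3.95
tool_pos: [0.3641, 0.3447, 0.0619]
orientation: [-179.7, -2.3, 11.6]
force: [-3.5, 2.4, 5.6]
opening: 0.0699
gripper_force: 3.2
```

Run:
```python
from q import *
o=ctrl.get_obs(); print(o['clock'],o['joint_pos'].round(1),o['force'].round(1),o['moment'].round(2),tip(o)[0].round(1),o['orientation'])
snap("scene","s3",(150,120,330,290),3.5)
```

```text
3.95 [ 67.3  14.  -36.3   2.8 -38.2  32.1] [-3.5  2.4  5.6] [1.19 1.38 0.15] [-108.8   44.4   53.9] [-179.71496294   -2.2655971    11.5656757 ]
```

View pics/s3.png

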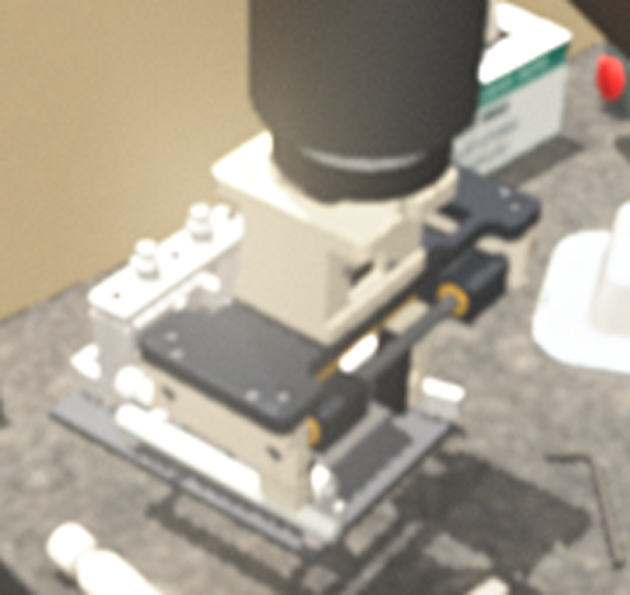

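The view is blurred at this scale, but the left finger sits at the bar near (285,500). I'll let it settle and read the force again.

Emit:
move_arm --moves '[7, 0, 0, 0, 0, 0, 0, 7, 0, 0, 0, 0, 0, 0]'

```text
clock: 4.2
tool_pos: [0.3641, 0.3445, 0.0623]
orientation: [-179.7, -2.3, 11.6]
force: [-3.5, 2.0, 5.2]
opening: 0.0701
gripper_force: 3.1
```

Run:
```python
from q import *
o=ctrl.get_obs(); print(o['clock'],o['force'].round(1),o['moment'].round(2),tip(o)[0].round(1),o['orientation'],o['gripper_force'],o['opening'])
f=o['force'];print("slide force",f@u,f@n,f[2])
snap("wrist","w3",(90,60,400,330),2.2)
p=load("w3"); q=np.load("pics/w3.npz")
```

```text
4.2 [-3.5  2.   5.2] [1.11 1.32 0.14] [-108.8   44.2   54.3] [-179.71696772   -2.27099499   11.55697616] 3.118218316230923 0.07011125258226114
slide force -2.991249078513542 2.6905516851363975 5.183073443839472
```

View pics/w3.png

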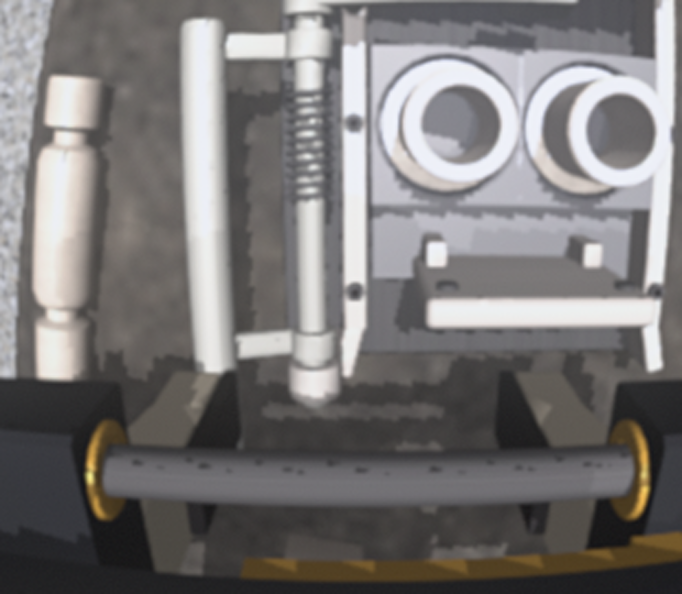

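The wrist view shows the bar (215,330) running under the left finger's inner half, with the plate (540,310) ahead of the right finger. I'll press on, shifting the finger slightly inwards.

Emit:
move_arm --moves '[7, 0, 0.15, 0.5, 0, 0, 0, 7, 0, 0.15, 0.5, 0, 0, 0, 7, 0, 0.1, 0.5, 0, 0, 0, 7, 0, 0, 0.4, 0, 0, 0, 7, 0, 0, 0, 0, 0, 0]'

```text
clock: 4.75
tool_pos: [0.3663, 0.3417, 0.0434]
orientation: [-179.6, -2.3, 11.6]
force: [-0.6, 5.5, 5.4]
opening: 0.07
gripper_force: 2.8
```

```bash
cat > st.py <<'E'
from q import *
o=ctrl.get_obs(); f=o['force'];print(o['clock'],"Fs",np.round([f@u,f@n,f[2]],1),tip(o)[0].round(1),o['orientation'].round(1),o['gripper_force'],o['joint_pos'].round(1))
E
python3 st.py
python3 - <<'E'
from q import *
snap("scene","s4",(150,120,330,290),3.5)
snap("top","t4",(180,125,290,240),5)
z=load("t4");P=cloud(z); 
m=P[125:240,190:285].reshape(-1,3); s=(m-O)@np.stack([u,n,k],1)*1000
for nm,c in (("bar",(s[:,1]>70)&(s[:,1]<100)&(s[:,2]>22)&(s[:,0]>-80)&(s[:,0]<-5)),("arm",(abs(s[:,0])<12)&(s[:,2]>58)&(abs(s[:,1]-20)<50))):
    q=s[c]; print(nm,len(q),np.round(np.percentile(q,[5,50,95],axis=0),1) if len(q) else '')
E
```

```text
4.75 Fs [0.5 5.5 5.4] [-107.3   41.    35.4] [-179.6   -2.3   11.6] 2.7515695989131927 [ 66.9  15.6 -37.6   3.  -35.2  32.3]
bar 0 
arm 65 [[-3.9  0.6 73. ]
 [-1.4 11.9 86.9]
 [ 2.7 22.  94.1]]
```

```bash
cat > an.py <<'E'
from q import *
def an(z0="t4",scene="s4"):
    for nm in (z0,scene):
        z=load(nm); s=(cloud(z)[z['d']>0]-O)@np.stack([u,n,k],1)*1000
        q=s[(abs(s[:,0])<14)&(s[:,2]>58)&(s[:,1]>-15)&(s[:,1]<60)&(s[:,2]<115)]
        if len(q)>10: print(nm,"arm",len(q),"slope deg",np.degrees(np.arctan(np.polyfit(q[:,1],q[:,2],1)[0])).round(1),np.percentile(q,[5,95],axis=0).round(0).tolist())
        q=s[(s[:,1]>70)&(s[:,1]<98)&(s[:,2]>15)&(s[:,2]<70)&(s[:,0]>-75)&(s[:,0]<-8)]
        if len(q)>10: print(nm,"bar",len(q),np.percentile(q,[5,50,95],axis=0).round(1).tolist())
        q=s[(abs(s[:,1])<33)&(s[:,2]>60)&(s[:,2]<70)&(s[:,0]>-100)&(s[:,0]<-8)]
        if len(q)>10: print(nm,"plate",len(q),np.percentile(q,[5,50,95],axis=0).round(1).tolist())
        q=s[(abs(s[:,1])<38)&(s[:,2]>50)&(s[:,2]<58)&(s[:,0]>-60)&(s[:,0]<60)]
        if len(q)>10: print(nm,"sleeves",len(q),np.percentile(q,[5,50,95],axis=0).round(1).tolist())
if __name__=="__main__": an(*sys.argv[1:])
E
python3 an.py
```

```text
t4 arm 65 slope deg 28.1 [[-4.0, 1.0, 73.0], [3.0, 22.0, 94.0]]
t4 sleeves 86 [[-47.6, -33.3, 51.0], [-34.8, -21.4, 54.3], [-22.1, -7.9, 56.4]]
s4 arm 207 slope deg -16.5 [[-5.0, 6.0, 65.0], [2.0, 46.0, 92.0]]
s4 bar 258 [[-71.7, 77.4, 27.4], [-40.5, 89.6, 32.8], [-12.4, 93.0, 35.4]]
```

Emit:
move_arm --moves '[7, 0.6, 0, 0.02, 0, 0, 0, 7, 0.8, 0, 0.03, 0, 0, 0, 7, 0.6, 0, 0.02, 0, 0, 0, 7, 0.6, 0, 0.02, 0, 0, 0, 7, 0.8, 0, 0.03, 0, 0, 0, 7, 0.8, 0, 0.03, 0, 0, 0, 7, 0.8, 0, 0.03, 0, 0, 0]'

```text
clock: 5.55
tool_pos: [0.4122, 0.3464, 0.0422]
orientation: [179.9, -1.9, 11.5]
force: [-13.5, -3.4, 12.2]
opening: 0.0702
gripper_force: 8.0
```

```bash
python3 st.py
python3 - <<'E'
from q import *
snap("scene","s5");snap("top","t5")
m=vision.camera_model("wrist")["cam_to_world"]; o=ctrl.get_obs(); t,R=tip(o); print("cam in tool mm",(R.T@(m[:3,3]-o['tool_pos'])*1000).round())
E
python3 an.py t5 s5
```

```text
5.55 Fs [-13.9  -0.6  12.2] [-61.4  36.4  34.2] [179.9  -1.9  11.5] 7.9660852532833815 [ 62.   18.9 -32.3   2.5 -37.7  37.5]
cam in tool mm [  80.   -1. -150.]
t5 sleeves 54 [[-8.5, -35.1, 52.0], [5.9, -25.4, 54.2], [12.4, -11.4, 56.7]]
s5 bar 385 [[-73.8, 75.3, 27.0], [-55.7, 87.6, 33.0], [-13.5, 92.2, 60.6]]
s5 plate 83 [[-74.6, -10.7, 61.3], [-66.3, 1.5, 64.4], [-45.0, 19.3, 69.4]]
```

Emit:
move_arm --moves '[7, 0.4, -0.05, -0.05, 0, 0.05, 0, 7, 0.4, -0.05, -0.04, 0, 0.05, 0, 7, 0.4, -0.05, -0.02, 0, 0.05, 0, 7, 0.3, -0.05, 0, 0, 0.05, 0, 7, 0, 0, 0, 0, 0, 0]'

```text
clock: 6.15
tool_pos: [0.4267, 0.351, 0.0446]
orientation: [179.9, -13.6, 11.6]
force: [-4.6, -3.5, 7.1]
opening: 0.0696
gripper_force: 3.7
```

```bash
python3 st.py
python3 - <<'E'
from q import *
snap("scene","s6")
E
python3 an.py s6 s6
```

```text
6.15 Fs [-5.2 -2.5  7.1] [-44.6  38.   36.9] [179.9 -13.6  11.6] 3.7439440190792084 [ 63.9  15.2 -49.7  33.5 -19.8   6.5]
s6 bar 269 [[-70.9, 82.7, 28.1], [-42.2, 89.7, 33.6], [-11.5, 93.3, 41.6]]
s6 plate 17 [[-62.4, -6.4, 60.4], [-50.6, 3.2, 63.7], [-46.9, 4.1, 69.6]]
s6 sleeves 24 [[-59.4, -3.8, 50.1], [-47.8, 3.0, 53.5], [-36.0, 5.5, 57.5]]
s6 bar 269 [[-70.9, 82.7, 28.1], [-42.2, 89.7, 33.6], [-11.5, 93.3, 41.6]]
s6 plate 17 [[-62.4, -6.4, 60.4], [-50.6, 3.2, 63.7], [-46.9, 4.1, 69.6]]
s6 sleeves 24 [[-59.4, -3.8, 50.1], [-47.8, 3.0, 53.5], [-36.0, 5.5, 57.5]]
```

Emit:
move_arm --moves '[7, 0.4, -0.05, 0.07, 0, 0.02, 0, 7, 0.4, 0, 0.08, 0, 0.02, 0, 7, 0.4, 0, 0.09, 0, 0, 0, 7, 0.3, 0, 0.08, 0, 0, 0, 7, 0.2, 0, 0.05, 0, 0, 0, 7, 0, 0, 0, 0, 0, 0]'

```text
clock: 6.8
tool_pos: [0.4448, 0.3556, 0.0456]
orientation: [180.0, -15.8, 11.4]
force: [-3.4, -5.1, 6.3]
opening: 0.0702
gripper_force: 4.9
```

```bash
python3 st.py
```

```text
6.8 Fs [-4.3 -4.4  6.3] [-25.7  39.   37.9] [180.  -15.8  11.4] 4.871128105760363 [ 60.1  15.4 -52.4  46.2 -16.5  -2.6]
```

Emit:
move_arm --moves '[7, 0.15, 0, 0.06, 0, 0, 0, 7, 0.15, 0, 0.06, 0, 0, 0, 7, 0, 0, 0, 0, 0, 0]'

```text
clock: 7.1
tool_pos: [0.4455, 0.3557, 0.0448]
orientation: [-180.0, -15.7, 11.5]
force: [-32.4, -6.8, 21.4]
opening: 0.0698
gripper_force: 19.3
```

```bash
python3 st.py; python3 -c "
from q import *
snap('top','t7'); snap('scene','s7')"; python3 an.py t7 s7
```

```text
7.1 Fs [-33.1  -0.2  21.4] [-25.   38.9  37.1] [-180.   -15.7   11.5] 19.32023760849006 [ 60.1  15.6 -52.2  45.9 -16.5  -2.2]
t7 arm 78 slope deg 8.4 [[-4.0, 3.0, 74.0], [3.0, 29.0, 95.0]]
t7 sleeves 58 [[17.2, -29.1, 51.3], [20.4, 9.8, 54.7], [24.0, 28.9, 56.7]]
s7 bar 244 [[-71.9, 85.1, 27.7], [-42.3, 90.3, 33.5], [-12.5, 93.0, 41.0]]
s7 plate 15 [[-38.7, 3.8, 60.5], [-32.1, 4.1, 63.9], [-28.0, 5.4, 69.3]]
s7 sleeves 31 [[-42.1, -10.1, 50.3], [-39.5, 2.3, 53.3], [-21.8, 4.8, 57.7]]
```

The push met a firm stop (33 N) with the tip at the expected home position. I'll back off along the slide with the bar still held down, then let it up.

Emit:
move_arm --moves '[7, -0.2, 0, -0.06, 0, 0, 0, 7, -0.4, 0, -0.11, 0, 0, 0, 7, -0.4, 0, -0.11, 0, 0, 0, 7, 0, 0, 0, 0, 0, 0]'

```text
clock: 7.6
tool_pos: [0.4386, 0.3569, 0.0469]
orientation: [-179.8, -16.0, 11.4]
force: [-0.1, -0.5, 6.1]
opening: 0.07
gripper_force: 3.2
```

```bash
python3 st.py; python3 -c "
from q import *
snap('top','t8'); snap('scene','s8')"; python3 an.py t8 s8
```

```text
7.6 Fs [-0.2 -0.5  6.1] [-31.5  41.5  39.2] [-179.8  -16.    11.4] 3.2180149108171463 [ 60.4  14.9 -53.2  47.6 -16.2  -4.3]
t8 arm 124 slope deg -16.2 [[-4.0, -1.0, 64.0], [3.0, 44.0, 92.0]]
t8 sleeves 63 [[17.1, -31.0, 50.7], [20.5, 10.7, 53.6], [24.9, 30.0, 56.3]]
s8 bar 240 [[-71.8, 85.5, 29.0], [-43.1, 91.6, 34.7], [-11.7, 93.6, 44.0]]
s8 plate 16 [[-41.9, 5.1, 60.8], [-38.3, 6.5, 64.3], [-33.5, 7.8, 69.7]]
s8 sleeves 27 [[-49.1, -6.0, 51.0], [-46.8, 5.5, 54.3], [-27.3, 7.5, 57.4]]
```

Emit:
move_arm --moves '[7, 0.1, 0, -0.39, 0, 0, 0, 7, 0.1, 0, -0.39, 0, 0, 0, 7, 0.1, 0, -0.39, 0, 0, 0, 7, 0.1, 0, -0.39, 0, 0, 0, 7, 0.1, 0, -0.39, 0, 0, 0, 7, 0.1, 0, -0.39, 0, 0, 0, 7, 0.1, 0, -0.39, 0, 0, 0, 7, 0.1, 0, -0.39, 0, 0, 0]'

```text
clock: 8.5
tool_pos: [0.4374, 0.3565, 0.0785]
orientation: [-179.8, -15.9, 11.5]
force: [0.1, 0.6, 0.2]
opening: 0.07
gripper_force: 0.0
```

```bash
python3 st.py
```

```text
8.5 Fs [0.2 0.6 0.2] [-32.8  41.4  70.8] [-179.8  -15.9   11.5] 0.0 [ 64.3  12.4 -48.3  33.8 -23.    6.7]
```

Bar released with no force left. Now I'll move well clear, up and back, so the cameras can see.

Emit:
move_arm --moves '[7, 0, 0, -2.5, 0, 0, 0, 7, 0, 0, -2.5, 0, 0, 0, 7, 0, 0, -3, 0, 0, 0, 7, -0.5, -0.5, -3, 0, 0, 0, 7, -2, -3, -2, 0, 0, 0, 7, -2, -3, -1, 0, 0, 0, 7, -2, -3, -1, 0, 0, 0, 7, 0, 0, 0, 0, 0, 0]'

```text
clock: 9.3
tool_pos: [0.3148, 0.4319, 0.2062]
orientation: [-179.7, -16.0, 11.7]
force: [0.4, 0.2, -0.7]
opening: 0.0699
gripper_force: 0.0
```

```bash
python3 st.py
python3 - <<'E'
from q import *
snap("top","t9"); snap("scene","s9")
a=cv2.imread("pics/t9.png")[190:390,290:460]; b=cv2.imread("pics/s9.png")[260:480,230:480]
a=cv2.resize(a,(510,600))[:, :400] if 0 else cv2.resize(a,(380,447)); b=cv2.resize(b,(410,361)); b=cv2.copyMakeBorder(b,0,86,0,0,0)
cv2.imwrite("pics/final.png",np.hstack([a,b]))
E
python3 an.py t9 s9
```

```text
9.3 Fs [ 0.5  0.1 -0.7] [-137.9  139.7  198.6] [-179.7  -16.    11.7] 0.0 [ 85.1   2.2 -36.7  20.6 -48.1   3.2]
t9 arm 46 slope deg 1.7 [[-14.0, -13.0, 63.0], [-9.0, 26.0, 67.0]]
t9 bar 204 [[-71.2, 74.9, 46.4], [-38.6, 82.8, 57.7], [-11.2, 88.7, 61.0]]
t9 plate 120 [[-16.9, -26.4, 61.6], [-13.6, -0.9, 64.6], [-9.4, 26.2, 67.6]]
t9 sleeves 87 [[-17.0, -29.1, 50.4], [19.2, 2.7, 53.9], [24.0, 28.7, 56.9]]
s9 bar 247 [[-71.2, 82.1, 50.3], [-42.5, 88.3, 56.4], [-12.7, 90.9, 58.6]]
```

View pics/final.png

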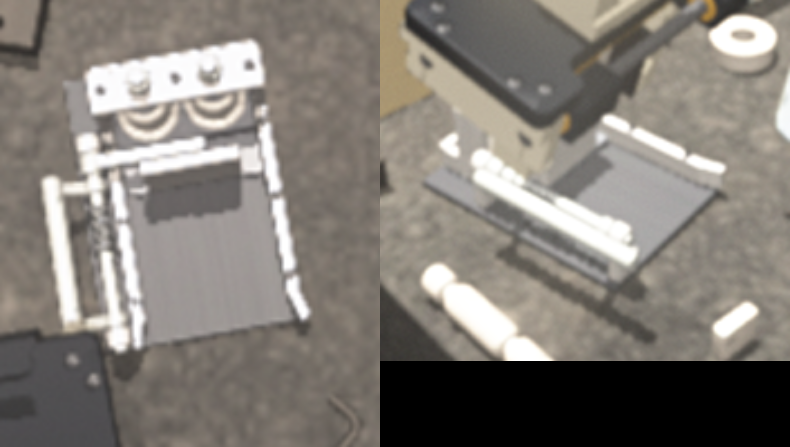

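The final view shows the sleeves under the bridge (180,115), the gate arm back down across the lane just ahead of the end plate (190,155), and the bar back at its shut height. The tools visible here lie as before. Handing in.

```bash
python3 -c "
from plant import ctrl
print(ctrl.close_job())"
```

```text
the job is handed in; nothing more can be done
None
```

The rack is fully home against the stop buttons, the gate is shut in the gap behind the sleeves, the hand is clear, and the job was handed in after about 9.4 s of robot time.

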